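# Find the free hatch of the collecting box

### The job

The collecting box on the baking table has four identical white flap hatches; three compartments are full and their hatches sit solid, one still has room. With closed fingertips press the red dots gently, one hatch after another, until you find the one that rocks, then push that one fully open and leave it open. Grasp and lift nothing, do not shove the box, and leave everything else where it stands.

Things in the scene. Friction and masses are not known exactly. Their poses are not given: they have to be found in the camera images.
- caddy: The collecting box: closed, wooden, 170 (x) by 372 (y) by 110 mm high, about 6 kg, standing free on the table, its front (-x) roughly towards the robot. Origin: centre of its underside; x to its back, y along its length, z up. Four identical white hatches lie in a row along y, flush with its top, at y = +132, +44, -44, -132 mm; each a plate from x = -61 to +29 mm, 72 mm wide, 6 mm thick.
- hatch_a (a joint): Angle of the 1st (the +y end of the box) hatch, rad: 0 flush and shut; grows as its dotted front part swings down into the box and the part behind the pivot rises; stop at 0.85. Pivot: parallel to the box's y at x = +5, z = 107 mm, under a thin grey line. A solid one gives only 1 to 3 mm under a gentle press, springily; if free, 2 to 4 N on the dot moves it and it stays where it is left. Which is free varies, unseen.
- hatch_a_dot (a point): Centre of the red dot (18 mm across) on top of the 1st (the +y end of the box) hatch: the place to press, 36 mm in front of the pivot; it moves with the hatch. Shut, it lies at x = -31, y = +132, z = 110 mm in the box's frame. Pushing straight down there about 35 mm opens a free hatch to its stop (pressing behind the grey line does nothing).
- hatch_b (a joint): Angle of the 2nd hatch, rad: 0 flush and shut; grows as its dotted front part swings down into the box and the part behind the pivot rises; stop at 0.85. Pivot: parallel to the box's y at x = +5, z = 107 mm, under a thin grey line. A solid one gives only 1 to 3 mm under a gentle press, springily; if free, 2 to 4 N on the dot moves it and it stays where it is left. Which is free varies, unseen.
- hatch_b_dot (a point): Centre of the red dot (18 mm across) on top of the 2nd hatch: the place to press, 36 mm in front of the pivot; it moves with the hatch. Shut, it lies at x = -31, y = +44, z = 110 mm in the box's frame. Pushing straight down there about 35 mm opens a free hatch to its stop (pressing behind the grey line does nothing).
- hatch_c (a joint): Angle of the 3rd hatch, rad: 0 flush and shut; grows as its dotted front part swings down into the box and the part behind the pivot rises; stop at 0.85. Pivot: parallel to the box's y at x = +5, z = 107 mm, under a thin grey line. A solid one gives only 1 to 3 mm under a gentle press, springily; if free, 2 to 4 N on the dot moves it and it stays where it is left. Which is free varies, unseen.
- hatch_c_dot (a point): Centre of the red dot (18 mm across) on top of the 3rd hatch: the place to press, 36 mm in front of the pivot; it moves with the hatch. Shut, it lies at x = -31, y = -44, z = 110 mm in the box's frame. Pushing straight down there about 35 mm opens a free hatch to its stop (pressing behind the grey line does nothing).
- hatch_d (a joint): Angle of the 4th (the -y end of the box) hatch, rad: 0 flush and shut; grows as its dotted front part swings down into the box and the part behind the pivot rises; stop at 0.85. Pivot: parallel to the box's y at x = +5, z = 107 mm, under a thin grey line. A solid one gives only 1 to 3 mm under a gentle press, springily; if free, 2 to 4 N on the dot moves it and it stays where it is left. Which is free varies, unseen.
- hatch_d_dot (a point): Centre of the red dot (18 mm across) on top of the 4th (the -y end of the box) hatch: the place to press, 36 mm in front of the pivot; it moves with the hatch. Shut, it lies at x = -31, y = -132, z = 110 mm in the box's frame. Pushing straight down there about 35 mm opens a free hatch to its stop (pressing behind the grey line does nothing).
- cutter_ring: Copper ring cutter, 40 mm wide, 16 mm high, lying on the back strip of the box; origin at the centre of its underside. To be left alone.
- icing_bottle: Red icing bottle, 48 mm wide, 125 mm high, standing near the +y end of the box; origin under its centre. To be left alone.
- sprinkle_jar: Glass jar with blue lid, 60 mm wide, 75 mm high, near the -y end of the box; origin under its centre. To be left alone.
- bowl: Steel bowl, 170 mm wide, 60 mm high, on the right (-y) of the table; origin under its centre. To be left alone.
- mug: Blue mug, 76 mm wide, 90 mm high, on the left (+y) of the table; origin under its centre. To be left alone.
- cutter_square: Green square cutter, 55 mm wide, 22 mm high, on the left (+y) of the table; origin under its centre. To be left alone.

How it is judged:
By the outcome, as a careful person would: the job done as asked, in the order asked, and still so for the second after the job is handed in, with the robot touching nothing.
It also fails if it takes over 48 s, if anything falls off the work surface, if the arm or the gripper's body presses on something with over 40 N, if the wrist force passes 120 N, or if a joint passes its speed limit or range.

### The arm

A 6-joint arm with a two-finger parallel gripper is mounted at the origin on the work surface. World frame = base frame: x ahead of the robot, y to its left, z up, the work surface at z = 0. Lengths are in m, angles in rad, forces in N, time in s.
With the tool pointing down it reaches from about 0.4 to 0.825 m from the base axis. Payload 7 kg.
Tool frame: the origin (TCP) lies at the very end of the fingers, on their centre line; the grasp point (between the pads) lies 19 mm behind it; z points along the fingers, x is the direction in which the jaws open and shut, and the axes are right-handed (so a half turn about z gives the same grasp; the last joint's range is limited). The gripper opens to 85 mm and grips with 20 to 120 N. Pads are 22 mm wide; open, the fingers measure 114 mm over their backs; the gripper's body (76 mm by 85 mm) begins 54 mm behind the grasp point. The pads swing forward as they close: fully open they stand 13 mm farther back than shut.
Start: joints at [1.422, 0.359, 0.012, 0, -1.224, -0.288], TCP at [0.286, 0.612, 0.231] pointing down, gripper open.
Joint ranges: [-3.07, 3.07], [-1.43, 2.12], [-1.02, 1.25], [-3.03, 1.67], [-3.05, -0], [-3.03, 3.03]. Speed limits (rad/s): [2.39, 2.39, 3.01, 3.14, 3.14, 3.14].

### API

Orientations are given as a rotation vector (axis times angle).
In Python, from station import robot gives the robot as it stands.
- The arm moves only by the tool send_rows, never from a script. Its argument "series" is text: rows parted by semicolons, each of 7 numbers parted by spaces: the shift along the tool's x, y, z in mm, then the turn, a rotation vector about the tool's x, y, z in degrees, then the opening, from 0 (shut) to 1 (fully open). A call has 1 to 10 rows; each row is the pose to reach, as a shift and turn from the pose commanded when the call began, along the tool's axes at that moment; what a row does not reach only later rows make up. A row lasts 1/12 s, in which the tool goes at most 41.7 mm and 7.16 degrees, less where a joint would pass 70% of its speed; a pose out of reach is approached as far as the arm can. A call with a gripper value outside its range is refused whole. The fingers move at their own pace and stop on an object; "squeeze" is the grip in N (left out, the last holds). Time passes only in rows, so rows that repeat a pose let the fingers close. It gives the time, the measured TCP pose, the force and the opening at its end, in the units of the state.
- robot.get_state(): the state, without advancing time (a new reading comes with each control period).
- robot.camera(name): name is "side" or "top" or "wrist"; returns (picture, depth): 420x560x3 uint8, red, green, blue; 420x560 float32, m along the optical axis (not along the pixel's ray), 0 where there is no reading.
- robot.camera_model(name): a dict with "fx", "fy", "cx", "cy" (pixels), "k1" (the pictures are not rectified: a ray, as slopes to the right and down, at radius r is drawn at 1 + k1 r^2 times it, then the intrinsics apply), "world_from_camera" (4x4, takes a point from camera to world coordinates). Camera axes: x right, y down, z forward; pixel columns grow to the right and rows downward; lengths in m; the calibration is good to about 2 mm. A picture is of the moment at which its call begins: read the wrist's pose just before it. camera_model takes no time and is no camera call; for the wrist camera it gives the pose at the moment of the call.
- robot.sign_off(): hands the job in, once; it reports no verdict.
The state is a dict: "clock": time; "q": joint angles; "qd": joint speeds; "tau": joint torques, N m; "ee_pos": TCP position; "tcp_rot": TCP orientation; "ft_force": force on the tool from outside, world axes, zero at the start; "moment": the same for the moment, N m; "opening": opening from 0.0 (shut) to 1.0 (fully open).
Only numpy, scipy, OpenCV 4.12 (cv2) and the standard library are available. Lean on these libraries where they do the work, as an engineer would, in place of code of your own. Each camera call takes 0.05 s, during which the arm holds its last target.

## Working session

There is one attempt and no reset: what is moved stays moved. The work goes in short steps, Python scripts to look and compute and a tool call to move; the robot and the scene stay as the last step left them, time stands still between calls to the robot, and variables do not carry over. Pictures are saved under pics/ and viewed, and the job is handed in when it is done.

Besides the shell and the picture viewer there is one more tool, called after "Emit:" as name(argument=value, ...) on one line, values as JSON. send_rows: Moves the arm, as the interface text tells. Its arguments: {"type":"object","properties":{"series":{"type":"string"},"squeeze":{"type":"number"}},"required":["series"]}

```bash
mkdir -p pics; ls; python3 - <<'E'
from station import robot
import cv2
s=robot.get_state();print(s)
for n in("top","side"):
    p,d=robot.camera(n);cv2.imwrite(f"pics/{n}0.png",p[:,:,::-1]);m=robot.camera_model(n);print(m)
    import numpy as np;np.save(f"pics/{n}0d.npy",d)
E
```

```text
pics
{'clock': 0.0, 'q': array([ 1.42209867e+00,  3.59403318e-01,  1.10541696e-02, -3.36655741e-04,
       -1.22408846e+00, -2.88092733e-01]), 'qd': array([-0.00177273, -0.00014667, -0.00135729,  0.00178055, -0.0003551 ,
       -0.00052994]), 'tau': array([ 1.27494508e-05, -5.83319736e+01,  2.93415713e+01,  6.93644598e+00,
       -5.94381578e-03,  8.31406624e-06]), 'ee_pos': array([0.2853772 , 0.61117822, 0.23035344]), 'tcp_rot': array([ 1.68651081e+00, -2.64896536e+00,  1.61861833e-03]), 'ft_force': array([-0.33778774,  0.26884445,  0.36061013]), 'moment': array([ 0.00188365, -0.07307243, -0.0705416 ]), 'opening': 0.9994604581912746}
{'fx': 450.78882066046873, 'fy': 450.78882066046873, 'cx': 284.98233841589024, 'cy': 202.71059251083824, 'k1': 0.0006816646498362162, 'world_from_camera': array([[-0.01588285, -0.99805069,  0.06035363,  0.49186503],
       [-0.99967317,  0.01706002,  0.0190396 , -0.04261568],
       [-0.02003212, -0.0600315 , -0.99799546,  1.3628416 ],
       [ 0.        ,  0.        ,  0.        ,  1.        ]])}
{'fx': 453.21246553439755, 'fy': 453.21246553439755, 'cx': 279.9527413615564, 'cy': 216.05689365941444, 'k1': -0.06840232328463954, 'world_from_camera': array([[ 0.99521937, -0.02684898,  0.0939017 ,  0.46909307],
       [-0.09475411, -0.49841918,  0.86174241, -1.05668172],
       [ 0.0236655 , -0.86652031, -0.49858047,  0.685001  ],
       [ 0.        ,  0.        ,  0.        ,  1.        ]])}
```

View pics/top0.png

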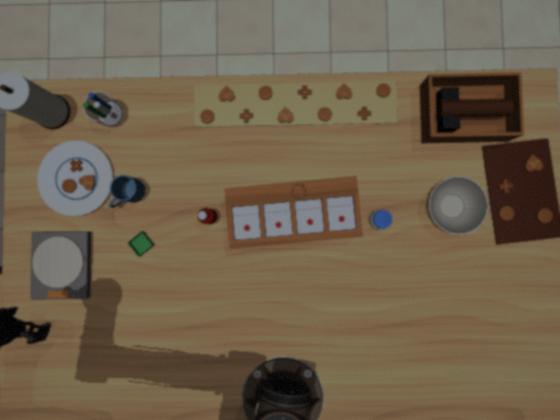

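View pics/side0.png

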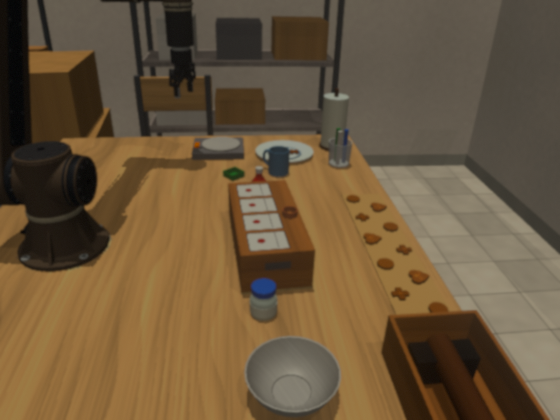

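The top view shows the box with its four dots at about (247,228), (278,225), (310,222) and (341,214). The icing bottle is at (207,215) and the jar at (382,219). Next I'll locate the dots precisely.

```bash
cat > h.py <<'E'
import numpy as np,cv2
from station import robot
from scipy.spatial.transform import Rotation as R
def ray(m,u,v):
    x=(u-m['cx'])/m['fx'];y=(v-m['cy'])/m['fy'];k=m['k1'];a,b=x,y
    for _ in range(8):
        f=1+k*(a*a+b*b);a,b=x/f,y/f
    T=m['world_from_camera'];return T[:3,3],T[:3,:3]@np.array([a,b,1.])
def onplane(m,u,v,z):
    o,d=ray(m,u,v);return o+d*(z-o[2])/d[2]
def reds(p,box):
    h=cv2.cvtColor(p,cv2.COLOR_RGB2HSV).astype(int)
    k=(((h[...,0]<6)|(h[...,0]>170))&(h[...,1]>130)&(h[...,2]>90)).astype(np.uint8)
    M=np.zeros_like(k);x0,y0,x1,y1=box;M[y0:y1,x0:x1]=1;k*=M
    n,l,st,c=cv2.connectedComponentsWithStats(k)
    return [(c[i],st[i,4]) for i in range(1,n) if st[i,4]>=8]
E
python3 - <<'E'
from h import *
for n,b,in(("top",(225,195,360,240)),("side",(235,180,290,250))):
    p=cv2.imread(f"pics/{n}0.png")[:,:,::-1].copy();m=robot.camera_model(n)
    for c,a in reds(p,b): print(n,c,a,onplane(m,*c,.110).round(4))
p=cv2.imread("pics/top0.png");cv2.imwrite("pics/topz.png",cv2.resize(p[165:260,190:400],None,fx=3.8,fy=3.8,interpolation=cv2.INTER_CUBIC))
E
```

```text
top [341.28571429 218.5       ] 14 [ 0.5211 -0.1741  0.11  ]
top [309.5 221.5] 12 [ 0.5142 -0.0859  0.11  ]
top [278.  224.5] 12 [0.5073 0.0016 0.11  ]
top [246.5 227.5] 12 [0.5004 0.0894 0.11  ]
side [261.  240.5] 10 [ 0.5226 -0.1738  0.11  ]
```

View pics/topz.png

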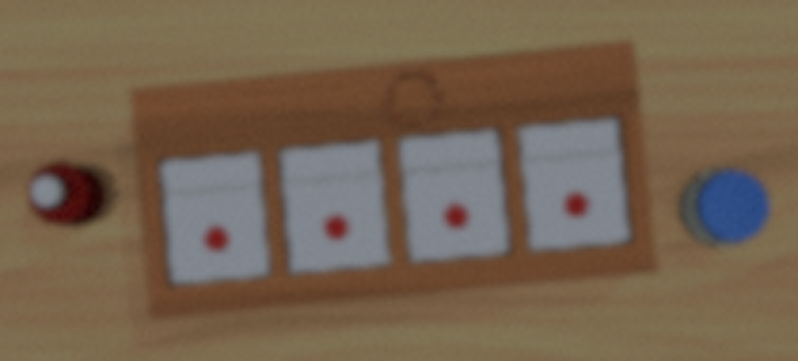

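```bash
cat >> h.py <<'E'
D=dict(a=(.5006,.0894),b=(.5075,.0016),c=(.5144,-.0861),d=(.5215,-.1741))
def to(xyz):
    s=robot.get_state();r=R.from_rotvec(s['tcp_rot'])
    return (r.inv().apply(np.array(xyz)-s['ee_pos'])*1000).round(1)
E
python3 - <<'E'
from h import *
s=robot.get_state();print(R.from_rotvec(s['tcp_rot']).as_matrix().round(3)); print(to((*D['a'],.15)),to((*D['a'],.2303)))
for n in("top",):
    p,_=robot.camera("wrist");cv2.imwrite("pics/w0.png",p[:,:,::-1])
    print(robot.camera_model("wrist")['world_from_camera'].round(3))
E
```

```text
[[-0.423 -0.906 -0.   ]
 [-0.906  0.423 -0.001]
 [ 0.001 -0.    -1.   ]]
[ 381.6 -415.8   81.1] [ 381.7 -415.8    0.8]
[[-0.424 -0.874 -0.238  0.345]
 [-0.906  0.409  0.109  0.584]
 [ 0.002  0.261 -0.965  0.373]
 [ 0.     0.     0.     1.   ]]
```

Emit:
send_rows(series="20 -22 0 0 0 -3 0;47 -51 0 0 0 -6 0;74 -81 0 0 0 -9 0;101 -110 0 0 0 -12 0;128 -140 0 0 0 -15 0;155 -169 0 0 0 -18 0;182 -199 0 0 0 -21 0;209 -228 0 0 0 -24 0;236 -257 0 0 0 -27 0;262 -286 0 0 0 -29.5 0", squeeze=30)

```text
clock: 0.98
ee_pos: [0.434, 0.2512, 0.2314]
tcp_rot: [-2.31, 2.129, 0.0]
ft_force: [1.0, -0.3, -0.4]
opening: 0.002
```

```bash
python3 -c "
from h import *
s=robot.get_state();print(s['clock'],s['opening'],R.from_rotvec(s['tcp_rot']).as_matrix().round(3),to((*D['a'],.14)))"
```

```text
0.9833 0.0019617364641501714 [[ 0.081 -0.997  0.   ]
 [-0.997 -0.081  0.   ]
 [-0.    -0.    -1.   ]] [166.7 -53.3  91.4]
```

Emit:
send_rows(series="30 -10 0 0 0 0 0;60 -20 5 0 0 0 0;90 -30 15 0 0 0 0;115 -38 30 0 0 0 0;135 -44 45 0 0 0 0;150 -48 60 0 0 0 0;152 -49 70 0 0 0 0;152 -49 80 0 0 0 0;152 -49 80 0 0 0 0;152 -49 80 0 0 0 0")

```text
clock: 1.82
ee_pos: [0.4944, 0.106, 0.1511]
tcp_rot: [2.307, -2.132, -0.0]
ft_force: [0.2, 0.5, 1.2]
opening: 0.003
```

```bash
python3 -c "
from h import *
s=robot.get_state();print(s['clock'],s['opening'],s['ee_pos'],s['ft_force'],to((*D['a'],.12)))
p,d=robot.camera('wrist');cv2.imwrite('pics/w1.png',p[:,:,::-1])
p,d=robot.camera('side');cv2.imwrite('pics/s1.png',cv2.resize(p[90:300,140:420,::-1],None,fx=2.8,fy=2.8))"
```

```text
1.8167 0.002728054828112799 [0.49438467 0.1060408  0.15114789] [0.2406721  0.48998401 1.18264447] [17.1 -4.9 31.2]
```

View pics/w1.png

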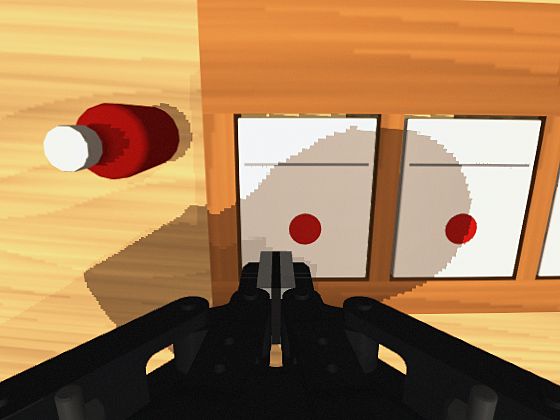

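View pics/s1.png

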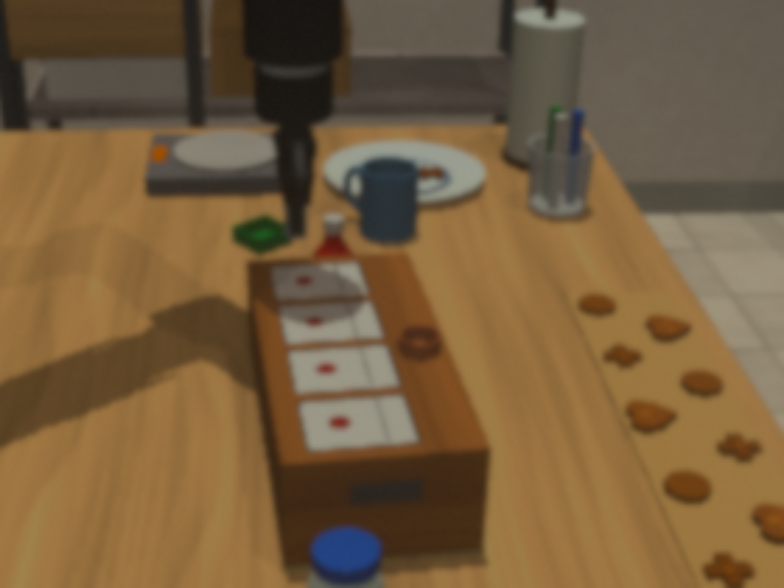

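The wrist view shows dots a and b at (305,229) and (461,229), with the closed fingertips at (277,255). I'll use it to cross-check the dot positions.

```bash
python3 -c "
from h import *
m=robot.camera_model('wrist')
for q in((305,229),(460.5,229)):print(onplane(m,*q,.11).round(4))"
```

```text
[0.5014 0.0913 0.11  ]
[0.5082 0.0032 0.11  ]
```

Emit:
send_rows(series="8 -3 0 0 0 0 0;16 -5.5 5 0 0 0 0;16 -5.5 15 0 0 0 0;16 -5.5 25 0 0 0 0;16 -5.5 32 0 0 0 0;16 -5.5 35 0 0 0 0;16 -5.5 35 0 0 0 0;16 -5.5 35 0 0 0 0")

```text
clock: 2.58
ee_pos: [0.5013, 0.09, 0.116]
tcp_rot: [2.306, -2.132, -0.0]
ft_force: [-0.2, 0.3, -0.1]
opening: -0.005
```

Emit:
send_rows(series="0 0 1 0 0 0 0;0 0 2 0 0 0 0;0 0 2 0 0 0 0;0 0 2 0 0 0 0")

```text
clock: 2.92
ee_pos: [0.5014, 0.0901, 0.1145]
tcp_rot: [-2.306, 2.133, -0.0]
ft_force: [0.4, 0.7, 0.7]
opening: 0.001
```

Emit:
send_rows(series="0 0 1 0 0 0 0;0 0 1 0 0 0 0;0 0 1 0 0 0 0")

```text
clock: 3.17
ee_pos: [0.5013, 0.09, 0.1133]
tcp_rot: [-2.306, 2.133, -0.0]
ft_force: [0.0, 0.2, -0.2]
opening: 0.002
```

Emit:
send_rows(series="0 0 1 0 0 0 0;0 0 1 0 0 0 0;0 0 1 0 0 0 0")

```text
clock: 3.42
ee_pos: [0.5013, 0.0899, 0.1122]
tcp_rot: [2.306, -2.133, -0.0]
ft_force: [0.2, 0.2, -0.3]
opening: -0.003
```

Emit:
send_rows(series="0 0 1 0 0 0 0;0 0 1 0 0 0 0;0 0 1 0 0 0 0")

```text
clock: 3.67
ee_pos: [0.5013, 0.0899, 0.1112]
tcp_rot: [2.306, -2.133, -0.0]
ft_force: [0.4, 0.4, -0.6]
opening: 0.001
```

Emit:
send_rows(series="0 0 1 0 0 0 0;0 0 1 0 0 0 0;0 0 1 0 0 0 0")

```text
clock: 3.92
ee_pos: [0.5013, 0.0899, 0.1102]
tcp_rot: [2.306, -2.133, -0.0]
ft_force: [-0.5, -1.6, 0.3]
opening: -0.003
```

Emit:
send_rows(series="0 0 1 0 0 0 0;0 0 1 0 0 0 0;0 0 1 0 0 0 0")

```text
clock: 4.17
ee_pos: [0.5013, 0.09, 0.1093]
tcp_rot: [-2.306, 2.133, 0.0]
ft_force: [-0.7, -0.3, 0.7]
opening: -0.003
```

Emit:
send_rows(series="0 0 1 0 0 0 0;0 0 1 0 0 0 0;0 0 1 0 0 0 0")

```text
clock: 4.42
ee_pos: [0.5013, 0.09, 0.1083]
tcp_rot: [2.306, -2.133, -0.0]
ft_force: [-0.2, 0.3, 1.2]
opening: 0.003
```

Emit:
send_rows(series="0 0 1 0 0 0 0;0 0 1 0 0 0 0;0 0 1 0 0 0 0")

```text
clock: 4.67
ee_pos: [0.5013, 0.09, 0.1072]
tcp_rot: [2.306, -2.133, -0.0]
ft_force: [-1.7, 0.7, 0.7]
opening: 0.001
```

Emit:
send_rows(series="0 0 1 0 0 0 0;0 0 1 0 0 0 0;0 0 1 0 0 0 0")

```text
clock: 4.92
ee_pos: [0.5013, 0.09, 0.1062]
tcp_rot: [2.306, -2.133, -0.0]
ft_force: [-1.0, -0.5, 1.9]
opening: -0.002
```

```bash
python3 -c "
from h import *
p,d=robot.camera('wrist');cv2.imwrite('pics/w2.png',p[:,:,::-1])
p,d=robot.camera('side');cv2.imwrite('pics/s2.png',cv2.resize(p[150:300,200:340,::-1],None,fx=4,fy=4))
s=robot.get_state();print(s['ft_force'],s['moment'],s['tau'],s['ee_pos'])"
```

```text
[-1.10921514 -0.35810294  0.53295388] [ 0.06328747  0.35992155 -0.08550221] [-1.28752808e-01 -4.01251924e+01  2.35096925e+01  5.63312799e+00
  2.57670069e-01 -1.28926156e-03] [0.50126265 0.08997882 0.10620743]
```

View pics/w2.png

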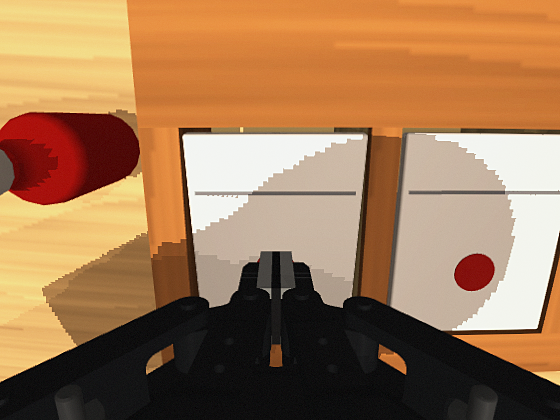

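View pics/s2.png

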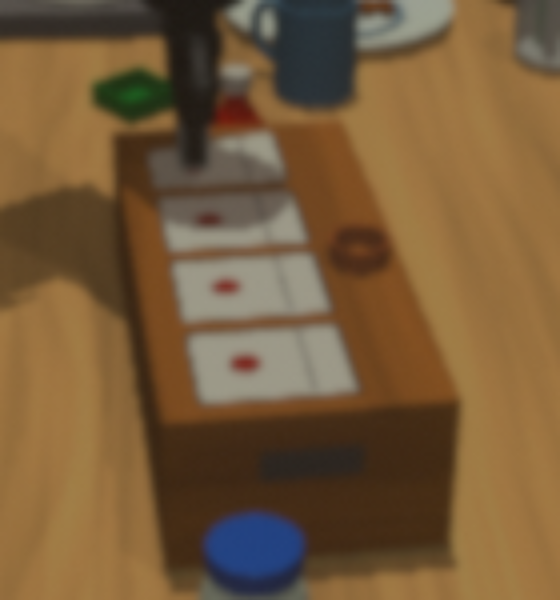

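Emit:
send_rows(series="0 0 1 0 0 0 0;0 0 1 0 0 0 0;0 0 1 0 0 0 0")

```text
clock: 5.27
ee_pos: [0.5013, 0.09, 0.1053]
tcp_rot: [-2.306, 2.133, 0.0]
ft_force: [-1.2, -0.4, 0.9]
opening: -0.0
```

Emit:
send_rows(series="0 0 1 0 0 0 0;0 0 1 0 0 0 0;0 0 1 0 0 0 0")

```text
clock: 5.52
ee_pos: [0.5014, 0.09, 0.1043]
tcp_rot: [-2.306, 2.133, -0.0]
ft_force: [-0.8, -0.7, 0.6]
opening: -0.003
```

```bash
python3 -c "
from h import *
s=robot.get_state();print(s['ft_force'],s['moment'],s['ee_pos'])"
```

```text
[-0.78108989 -0.70947682  0.55348101] [-0.02011953  0.25199434 -0.03539788] [0.50138154 0.08999808 0.10427848]
```

Emit:
send_rows(series="0 0 1 0 0 0 0;0 0 2 0 0 0 0;0 0 2 0 0 0 0")

```text
clock: 5.77
ee_pos: [0.5016, 0.09, 0.1023]
tcp_rot: [-2.306, 2.133, -0.0]
ft_force: [0.4, 0.3, 1.0]
opening: -0.001
```

Emit:
send_rows(series="0 0 1 0 0 0 0;0 0 2 0 0 0 0;0 0 2 0 0 0 0")

```text
clock: 6.02
ee_pos: [0.5016, 0.0901, 0.1003]
tcp_rot: [-2.306, 2.133, -0.0]
ft_force: [0.6, -0.5, 2.7]
opening: 0.004
```

```bash
python3 -c "
from h import *
p,d=robot.camera('wrist');cv2.imwrite('pics/w3.png',p[:,:,::-1])
m=robot.camera_model('wrist');T=m['world_from_camera']
for u,v in((210,230),(210,260),(340,260),(340,240),(300,150),(420,230),(420,260),(440,150)):
    o,r=ray(m,u,v);print(u,v,d[v,u],(o+r*d[v,u]).round(4))
s=robot.get_state();print(s['ft_force'],s['moment'],s['ee_pos'])"
```

```text
210 230 0.14391337 [0.5196 0.1197 0.106 ]
210 260 0.15449545 [0.5032 0.1204 0.0995]
340 260 0.15404016 [0.5079 0.0625 0.0999]
340 240 0.14862098 [0.5182 0.0644 0.1027]
300 150 0.12483554 [0.5561 0.0862 0.1166]
420 230 0.13867643 [0.5278 0.0345 0.111 ]
420 260 0.14316629 [0.5145 0.0315 0.11  ]
440 150 0.13125491 [0.5599 0.0322 0.1101]
[0.68585744 0.63959541 1.66519188] [ 0.02933957 -0.15252337  0.00457471] [0.50143655 0.09005148 0.10024914]
```

View pics/w3.png

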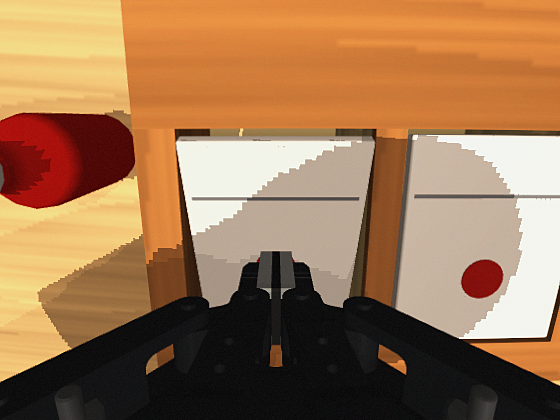

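Hatch a is free: it has tilted by about 0.35 rad while the force stayed under 3 N, and the next hatch reads flat at z = 0.110. I'll push this one on to its stop, watching the force.

Emit:
send_rows(series="0 0 2 0 0 0 0;0 0 4 0 0 0 0;0 0 6 0 0 0 0;0 0 8 0 0 0 0;0 0 8 0 0 0 0")

```text
clock: 6.48
ee_pos: [0.5008, 0.0898, 0.0916]
tcp_rot: [2.305, -2.133, -0.001]
ft_force: [0.3, -0.4, -0.1]
opening: 0.002
```

Emit:
send_rows(series="0 0 2 0 0 0 0;0 0 4 0 0 0 0;0 0 6 0 0 0 0;0 0 6 0 0 0 0")

```text
clock: 6.82
ee_pos: [0.5009, 0.0898, 0.0857]
tcp_rot: [2.306, -2.133, -0.001]
ft_force: [0.8, 0.4, 0.2]
opening: 0.004
```

Emit:
send_rows(series="0 0 1 0 0 0 0;0 0 2 0 0 0 0;0 0 2 0 0 0 0")

```text
clock: 7.07
ee_pos: [0.5012, 0.0899, 0.0841]
tcp_rot: [2.306, -2.133, -0.0]
ft_force: [-0.5, 0.2, 0.1]
opening: 0.002
```

Emit:
send_rows(series="0 0 1 0 0 0 0;0 0 2 0 0 0 0;0 0 2 0 0 0 0")

```text
clock: 7.32
ee_pos: [0.5012, 0.0899, 0.0821]
tcp_rot: [2.306, -2.133, -0.0]
ft_force: [-0.4, -0.2, -0.3]
opening: 0.002
```

Emit:
send_rows(series="0 0 1 0 0 0 0;0 0 2 0 0 0 0;0 0 2 0 0 0 0")

```text
clock: 7.57
ee_pos: [0.5012, 0.0899, 0.0801]
tcp_rot: [2.306, -2.133, -0.0]
ft_force: [-0.2, 0.2, 0.1]
opening: 0.0
```

Emit:
send_rows(series="0 0 1 0 0 0 0;0 0 2 0 0 0 0;0 0 2 0 0 0 0")

```text
clock: 7.82
ee_pos: [0.5014, 0.09, 0.0789]
tcp_rot: [-2.307, 2.133, -0.001]
ft_force: [-4.4, 0.4, 9.5]
opening: 0.001
```

Emit:
send_rows(series="0 0 0.5 0 0 0 0;0 0 1 0 0 0 0;0 0 1 0 0 0 0")

```text
clock: 8.07
ee_pos: [0.5015, 0.09, 0.0787]
tcp_rot: [-2.307, 2.132, -0.001]
ft_force: [-6.1, -1.2, 17.5]
opening: 0.0
```

```bash
python3 -c "
from h import *
p,d=robot.camera('wrist');cv2.imwrite('pics/w4.png',p[:,:,::-1])
m=robot.camera_model('wrist')
for u,v in((190,200),(190,230),(205,260),(300,150),(220,150),(300,220),(350,230)):
    o,r=ray(m,u,v);print(u,v,(o+r*d[v,u]).round(4))
s=robot.get_state();print(s['ft_force'],s['moment'],s['ee_pos'])"
```

```text
190 200 [0.54   0.1206 0.1166]
190 230 [0.5241 0.1245 0.0993]
205 260 [0.5006 0.1237 0.0722]
300 150 [0.5489 0.0794 0.0059]
220 150 [0.545  0.1287 0.005 ]
300 220 [0.533  0.0847 0.1056]
350 230 [0.5288 0.0652 0.0995]
[-6.09016867  0.3977766  17.65522131] [-0.11530863  2.24103937 -0.00259562] [0.50157767 0.09001407 0.07872101]
```

View pics/w4.png

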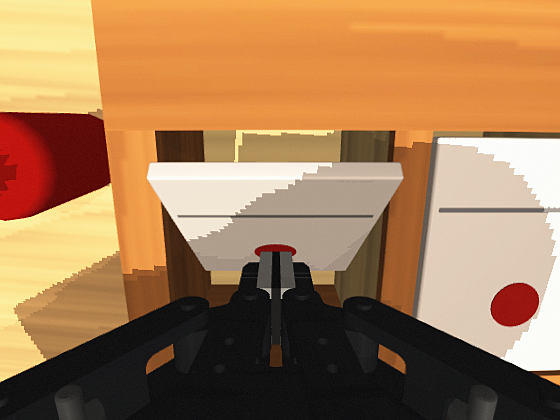

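The slope measured from depth gives an angle of about 0.845 rad, and the force has risen to 17.5 N, so the hatch is at its stop. I'll retract straight up.

Emit:
send_rows(series="0 0 -4 0 0 0 0;0 0 -14 0 0 0 0;0 0 -30 0 0 0 0;0 0 -50 0 0 0 0;0 0 -75 0 0 0 0;0 0 -100 0 0 0 0;0 0 -130 0 0 0 0;0 0 -150 0 0 0 0;0 0 -150 0 0 0 0;0 0 -150 0 0 0 0")

```text
clock: 8.95
ee_pos: [0.5018, 0.0903, 0.2288]
tcp_rot: [-2.304, 2.131, -0.001]
ft_force: [-0.9, 0.3, -1.2]
opening: 0.002
```

```bash
python3 -c "
from h import *
p,d=robot.camera('wrist');cv2.imwrite('pics/w5.png',p[:,:,::-1])
p,_=robot.camera('side');cv2.imwrite('pics/s5.png',cv2.resize(p[150:300,200:340,::-1],None,fx=4,fy=4))
p0=cv2.imread('pics/side0.png')[:,:,::-1]
p2,_=robot.camera('top');m=robot.camera_model('top');cv2.imwrite('pics/t5.png',p2[:,:,::-1])
for c,a in reds(p2,(225,195,360,240)):print(c,a,onplane(m,*c,.11).round(4))
s=robot.get_state();print(s['clock'],s['ft_force'],s['ee_pos'])"
```

```text
[341.28571429 218.5       ] 14 [ 0.5211 -0.1741  0.11  ]
[309.5 221.5] 12 [ 0.5142 -0.0859  0.11  ]
9.1 [ 0.52026626  0.85803666 -0.2530994 ] [0.50066467 0.08972672 0.22641106]
```

View pics/w5.png

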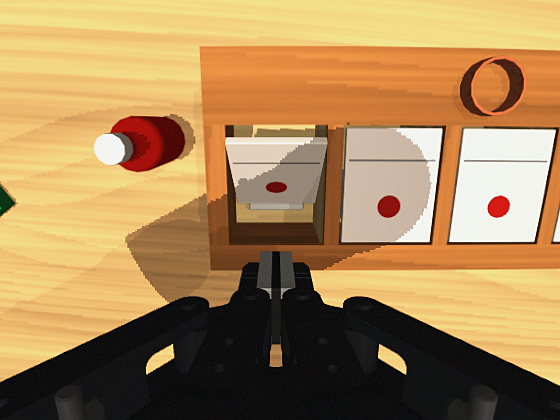

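View pics/s5.png

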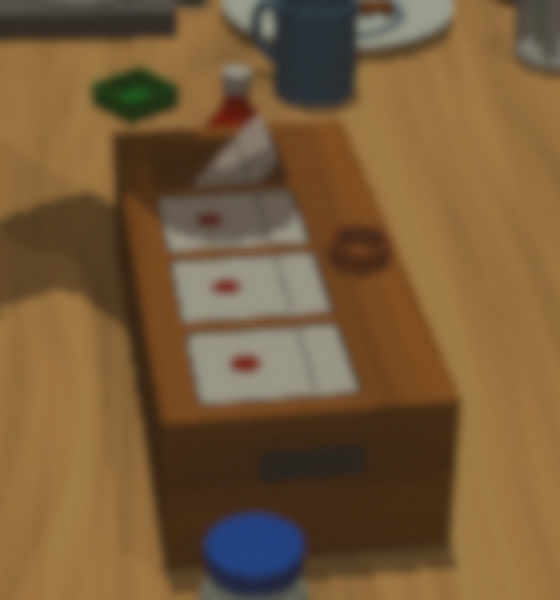

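Hatch a stays fully open, with its dot at (277,187) in the wrist view. The box has not moved (its visible dots are at identical pixels), the other hatches are shut, the neighbouring objects look undisturbed, and the arm is clear.

```bash
python3 -c "
from h import *
print(robot.sign_off())"
```

```text
the job is handed in; nothing more can be done
None
```

The job is handed in with hatch a, the first one at the +y end, pushed fully open. It was the first hatch I pressed: it swung down under less than 3 N, so it was the free one and I did not touch the other three.

- **Opening:** I pushed the hatch on until the force rose to about 17 N, then retracted straight up. Depth readings at the stop gave an angle of about 0.845 rad, against the stated stop of 0.85.
- **After retracting:** The pictures show the hatch still open and the other three shut.
- **Box and objects:** Dots c and d are at exactly the same top-view pixels as before. Dot b was not picked up by the final top-view colour mask, though it is visible and flush in the wrist and side views. The ring cutter, icing bottle and jar look undisturbed. I did not measure the mug, bowl or square cutter again, but the arm did not go near them.
- **Force reading:** The force was within the sensor noise at first contact. I confirmed the hatch was rocking from the wrist camera's depth picture as well as the force. No check failed.

The arm was clear of everything, with the fingertips about 0.23 m above the table, when I signed off at 9.1 s.

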